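Stow the cases flush in the deposit drawer

ROBOT

A 6-joint arm with a two-finger parallel gripper is mounted at the origin on the work surface. World frame = base frame: x ahead of the robot, y to its left, z up, the work surface at z = 0. Lengths are in m, angles in rad, forces in N, time in s.
With the tool pointing down it reaches from about 0.275 to 0.85 m from the base axis. Payload 19 kg.
Tool frame: the origin (TCP) lies between the finger pads; the fingertips stand tip_extent ahead of it and the grasp point (between the pads) lies 11 mm behind it (tip_extent is the distance from the TCP to the fingertips, in m); z points along the fingers, y is the line along which they close (so a half turn about z gives the same grasp; the last joint's range is limited). The gripper opens to 85 mm and grips with 20 to 120 N. Pads are 22 mm wide; open, the fingers measure 114 mm over their backs; the gripper's body (76 mm by 85 mm) begins 54 mm behind the grasp point. The pads swing forward as they close: fully open they stand 13 mm farther back than shut.
Start: joints at [-1.33, 0.15, 1.437, -0, 1.554, -0.134], TCP at [0.21, -0.535, 0.239] pointing down, gripper open.
Joint ranges: [-2.8, 2.8], [-0.68, 2.1], [0.12, 2.68], [-1.39, 4.53], [0.16, 2.79], [-2.81, 2.81]. Speed limits (rad/s): [1.89, 1.89, 2.22, 3.01, 3.01, 3.01].

INTERFACE

Orientations are given as a unit quaternion [x, y, z, w].
In Python, from plant import * gives the robot as it stands.
- The arm moves only by the tool move_arm, never from a script. Its argument "motion" is a list that holds one entry, the list of rows, each a list of 5 numbers: the shift along the world's x, y, z in units of 50 cm (1.0 is 50 cm), then the turn about the world's z in units of 90 degrees (1.0 is 90 degrees), then the opening, from 0 (shut) to 1 (fully open). A call has 1 to 12 rows; each row is the pose to reach, as a shift and turn from the pose commanded when the call began; what a row does not reach only later rows make up. A row lasts 1/12 s, in which the tool goes at most 41.7 mm and 7.16 degrees, less where a joint would pass 70% of its speed; a pose out of reach is approached as far as the arm can. A call with a number of a shift or a turn outside -1 to 1 is refused whole. A call with a gripper value outside its range is refused whole. The fingers move at their own pace and stop on an object; "grip_force" is the grip in N (left out, the last holds). Time passes only in rows, so rows that repeat a pose let the fingers close. It gives the time, the measured TCP pose, the force, the opening and the grip force at its end, in the units of the state.
- get_state(): the state, without advancing time (a new reading comes with each control period).
- snapshot(name): name is "scene" or "top" or "wrist"; returns the picture (480x640x3 uint8, red, green, blue); there is no depth.
- camera_info(name): a dict with "intrinsics" (3x3 intrinsics, pixels), "k1" (the pictures are not rectified: a ray, as slopes to the right and down, at radius r is drawn at 1 + k1 r^2 times it, then the intrinsics apply), "R" (3x3) and "t" (3): a world point X has camera coordinates R X + t; the wrist camera has in their place "tool_from_camera" (4x4, takes a point from camera to tool coordinates, whose origin is the TCP and whose axes are the flange's). Camera axes: x right, y down, z forward; pixel columns grow to the right and rows downward; lengths in m; the calibration is good to about 2 mm. A picture is of the moment at which its call begins: read the wrist's pose just before it. camera_info takes no time and is no camera call.
- sign_off(): hands the job in; it is judged then, once.
The state is a dict: "clock": time; "qpos": joint angles; "joint_velocities": joint speeds; "tau": joint torques, N m; "tool_pos": TCP position; "ee_rot": TCP orientation; "force": force on the tool from outside, world axes, zero at the start; "torque": the same for the moment, N m; "opening": finger opening in m; "grasp_force": force on a finger pad.
Only numpy, scipy, OpenCV 4.12 (cv2) and the standard library are available. Lean on these libraries where they do the work, as an engineer would, in place of code of your own. Each camera call takes 0.05 s, during which the arm holds its last target. There are 200 camera calls.

TASK

Pull the half-open drawer all the way out, put every case lying on the desk into the nest of its own shape in the drawer and press each one down until it is flush with the rubber board. When they are all flush, push the drawer fully shut. Leave the other things where they are.

Things in the scene. Friction and masses are not known exactly. Their poses are not given: they have to be found in the camera images.
- drawer (a joint): How far the drawer is out, m: 0 is shut, 0.15 is all the way out (its stop), where the whole board with the nests is in front of the unit. It starts about half open, slides with 3 to 4 N and stays where left. The nest centres lie 65 mm behind the inner face of the drawer front; when shut, that face is level with the unit's front edge.
- unit: Fixed low teak drawer unit, 334 mm wide, 190 deep, 70 high, open in front. Origin: on the desk under the middle of its front edge; x points into the unit, y left along that edge, z up; the drawer slides out along -x. The underside of its top is 8 mm above the board, so a case standing proud cannot pass under it. Vase and bull stand on top.
- handle_gap (a point): Middle of the 45 mm gap between drawer front and its brass bar handle, 45 mm above the desk; moves with the drawer; x points in the closing direction. The bar (10 mm thick, 120 mm long along y) has its centre 27.5 mm to -x, the drawer front's flat face is 22.5 mm to +x (its top 68 mm above the desk). Closed fingers put in from above can pull on the bar or push the front.
- nest_wide (a point): Wide oblong nest in the drawer's rubber board, 102 mm along x by 52 mm along y, 30 mm deep. Point: centre of its mouth, at board top height (48 mm). x away from the drawer front, y along its width. Its floor, a friction-held plate, starts 14 mm down, so a case let go stands 16 mm proud; 8 to 12 N on its middle slides it down to the stop (top flush), where it stays.
- nest_narrow (a point): Narrow oblong nest in the drawer's rubber board, 102 mm along x by 36 mm along y, 30 mm deep. Point: centre of its mouth, at board top height (48 mm). x away from the drawer front, y along its width. Its floor, a friction-held plate, starts 14 mm down, so a case let go stands 16 mm proud; 8 to 12 N on its middle slides it down to the stop (top flush), where it stays.
- nest_square (a point): Square nest in the drawer's rubber board, 66 by 66 mm, 30 mm deep. Point: centre of its mouth, at board top height (48 mm). x away from the drawer front, y along its width. Its floor, a friction-held plate, starts 14 mm down, so a case let go stands 16 mm proud; 8 to 12 N on its middle slides it down to the stop (top flush), where it stays.
- nest_round (a point): Round nest in the drawer's rubber board, 72 mm in diameter, 30 mm deep. Point: centre of its mouth, at board top height (48 mm). x away from the drawer front, y along its width. Its floor, a friction-held plate, starts 14 mm down, so a case let go stands 16 mm proud; 8 to 12 N on its middle slides it down to the stop (top flush), where it stays.
- case_wide: Wide brass ingot case, 96 mm along its x, 46 mm along its y (about 0.2 to 0.35 kg, 30 mm high). Origin: centre of its underside; z up, x along its length. It may be absent.
- case_narrow: Narrow silver-coloured ingot case, 96 mm along its x, 30 mm along its y (about 0.2 to 0.35 kg, 30 mm high). Origin: centre of its underside; z up, x along its length. It may be absent.
- case_square: Square red coin case with a brass disc on top, 60 by 60 mm (about 0.2 to 0.35 kg, 30 mm high). Origin: centre of its underside; z up, x and y along its sides. It may be absent.
- case_round: Round blue medal case with a silver disc on top, 66 mm in diameter (about 0.2 to 0.35 kg, 30 mm high). Origin: centre of its underside; z up. It may be absent.
- vase: Blue cloisonne vase, 84 mm across, 130 mm tall, on top of the drawer unit near its back. Origin: centre of its underside. Leave alone.
- bull: Small bronze bull, 100 by 44 by 75 mm, on top of the drawer unit near its back. Origin: centre of its base's underside. Leave alone.
- car: Red tin toy car, 100 by 52 by 47 mm, on the desk at the right. Origin: centre of its underside. Leave alone.
- binoculars: Brass binoculars standing upright, 48 by 112 mm, 115 mm tall, at the left. Origin: centre of the underside. Leave alone.
- spoon: Silver christening spoon, 150 mm long, lying on the desk at the left. Leave alone.
- magnifier: Round magnifying glass, 72 mm across with an 85 mm handle, lying flat at the right. Origin: under the centre of its lens. Leave alone.
Mind the look-alikes: they are no part of the job. Of the things shaped like the case_square, the red one is meant. Leave any purple look-alike of the case_narrow alone.

How it is judged:
By the outcome, as a careful person would: the job done as asked, in the order asked, and still so for the second after the job is handed in, with the robot touching nothing.
Of case_wide, case_narrow, case_square, case_round only 3 to 4 are there at a start; the rules pass over those that are not, and their reading is None.
At some moment in a run one of case_wide, case_narrow, case_square, case_round may be knocked a few centimetres aside while the robot is not near it.
Once in a run the grip may slacken for a moment while it holds something.
It also fails if it takes over 210 s, if anything falls off the work surface, if the arm or the gripper's body presses on something with over 40 N, if the wrist force passes 120 N, or if a joint passes its speed limit or range.

## Working session

There is one attempt and no reset: what is moved stays moved. The work goes in short steps, Python scripts to look and compute and a tool call to move; the robot and the scene stay as the last step left them, time stands still between calls to the robot, and variables do not carry over. Pictures are saved under pics/ and viewed, at most 14 in all, crops included, and the job is handed in when it is done.

Besides the shell and the picture viewer there is one more tool, called as a command line: name --argument value ..., lists and objects as JSON in quotes. move_arm: Moves the arm, as the interface text tells. Shifts and turns lie within -1 to 1; 1 stands for 50 cm of shift or 90 degrees of turn. Its arguments: {"type":"object","properties":{"motion":{"type":"array"},"grip_force":{"type":"number"}},"required":["motion"]}

```bash
ls; mkdir -p pics; python3 - <<'E'
from plant import *
import cv2,numpy as np
s=get_state(); print({k:np.round(v,3).tolist() for k,v in s.items()})
for n in("scene","top"):
    im=snapshot(n); cv2.imwrite(f"pics/{n}0.png",im[:,:,::-1])
for n in("scene","top","wrist"): print(n,camera_info(n))
E
```

```text
pics
{'clock': 0.0, 'qpos': [-1.33, 0.151, 1.438, 0.0, 1.554, -0.134], 'joint_velocities': [0.002, 0.001, 0.0, 0.0, -0.0, 0.0], 'tau': [0.002, -71.306, -57.086, -0.0, 0.009, 0.0], 'tool_pos': [0.21, -0.535, 0.239], 'ee_rot': [0.982, 0.186, -0.0, -0.001], 'force': [-0.266, 0.084, -0.38], 'torque': [0.012, -0.028, 0.041], 'grasp_force': 0.0, 'opening': 0.086}
scene {'intrinsics': array([[617.98478523,   0.        , 322.68798482],
       [  0.        , 617.98478523, 241.53396265],
       [  0.        ,   0.        ,   1.        ]]), 'k1': -0.12160418063255023, 'R': array([[-0.35732542,  0.93385075, -0.01553462],
       [ 0.73991383,  0.27288979, -0.61486477],
       [-0.56995269, -0.23120109, -0.78847954]]), 't': array([ 0.20184038, -0.36375269,  1.80440265])}
top {'intrinsics': array([[548.3653609 ,   0.        , 323.85630628],
       [  0.        , 548.3653609 , 236.86986102],
       [  0.        ,   0.        ,   1.        ]]), 'k1': -0.0429598208174063, 'R': array([[ 0.00579249, -0.99997023, -0.00509716],
       [-0.98690965, -0.00489515, -0.16119979],
       [ 0.16117004,  0.00596418, -0.98690863]]), 't': array([0.01335979, 0.57703185, 1.58809203])}
wrist {'intrinsics': array([[420.31576083,   0.        , 308.56059342],
       [  0.        , 420.31576083, 237.15305605],
       [  0.        ,   0.        ,   1.        ]]), 'k1': -0.08744015592556609, 'tool_from_camera': array([[ 8.28996155e-04, -9.61871473e-01, -2.73500609e-01,
         6.95037578e-02],
       [ 9.99998549e-01,  1.20444983e-03, -1.20486380e-03,
         1.45639426e-03],
       [ 1.48834188e-03, -2.73499213e-01,  9.61871075e-01,
        -1.35622337e-01],
       [ 0.00000000e+00,  0.00000000e+00,  0.00000000e+00,
         1.00000000e+00]])}
```

View pics/top0.png

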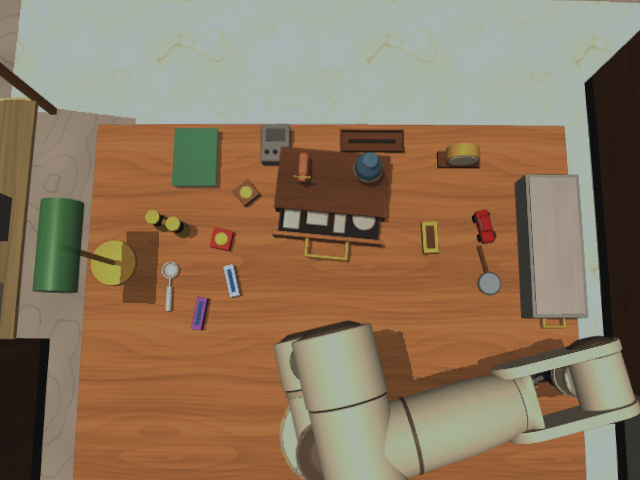

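View pics/scene0.png

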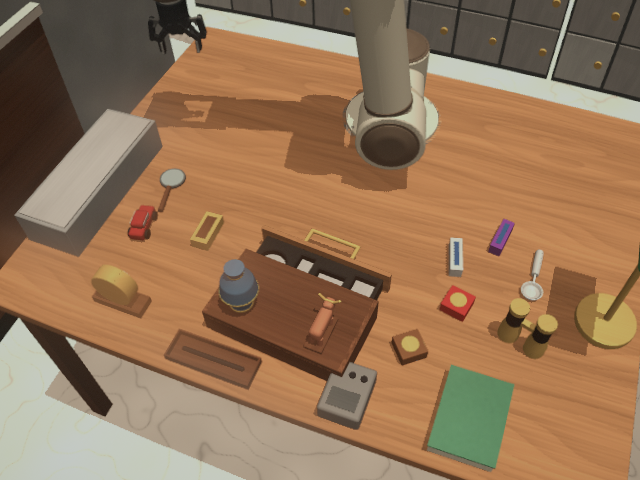

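The top view shows:
- **Wide brass case:** (430,237).
- **Narrow silver case:** (232,281). Its purple look-alike is at (200,313).
- **Red square case:** (222,239). The brown look-alike is at (246,193), and the red car at (484,226) is also not it.
- **Round case:** no blue case anywhere, only its empty nest at (364,222).
- **Drawer:** handle at (327,250); unit front-top edge from (275,208) to (387,218).

The scene view agrees: wide (207,230), narrow (456,257), red (458,302), handle (332,243).

```bash
cat > h.py <<'E'
from plant import *
import cv2,numpy as np
from scipy.spatial.transform import Rotation as Ro
def shot(n,save=None):
    s=get_state(); im=snapshot(n); c=camera_info(n)
    if n=="wrist":
        T=np.eye(4);T[:3,:3]=Ro.from_quat(s["ee_rot"]).as_matrix();T[:3,3]=s["tool_pos"]
        C=T@c["tool_from_camera"]; pose=(C[:3,:3],C[:3,3])
    else: pose=(c["R"].T,-c["R"].T@c["t"])
    if save: cv2.imwrite(f"pics/{save}.png",im[:,:,::-1])
    return im,(c["intrinsics"],c["k1"],*pose)
def rays(cam,px):
    K,k1,R,o=cam
    px=np.array(px,float).reshape(-1,1,2)
    u=cv2.undistortPoints(px,K,np.array([k1,0,0,0,0.]),None,None,None,(3,50,1e-9)) if False else cv2.undistortPoints(px,K,np.array([k1,0,0,0,0.]))
    d=np.c_[u[:,0],np.ones(len(u))]@R.T
    return o,d
def plane(cam,px,z):
    o,d=rays(cam,px); return o+d*((z-o[2])/d[:,2])[:,None]
def tri(c1,p1,c2,p2):
    out=[]
    for a,b in zip(np.reshape(p1,(-1,2)),np.reshape(p2,(-1,2))):
        o1,d1=rays(c1,a);o2,d2=rays(c2,b);d1=d1[0];d2=d2[0]
        st=np.linalg.lstsq(np.c_[d1,-d2],o2-o1,rcond=None)[0]
        x,y=o1+st[0]*d1,o2+st[1]*d2
        out.append([*((x+y)/2),np.linalg.norm(x-y)])
    return np.array(out)
def blobs(im,lo,hi,amin=20,roi=None):
    """HSV range blobs -> list (area, centroid, contour)"""
    m=cv2.inRange(cv2.cvtColor(im,cv2.COLOR_RGB2HSV),np.array(lo),np.array(hi))
    if roi: 
        k=np.zeros_like(m);x0,y0,x1,y1=roi;k[y0:y1,x0:x1]=1;m=m*k
    r=[]
    for c in cv2.findContours(m,cv2.RETR_EXTERNAL,cv2.CHAIN_APPROX_NONE)[0]:
        M=cv2.moments(c)
        if M["m00"]>=amin: r.append((M["m00"],(M["m10"]/M["m00"],M["m01"]/M["m00"]),c))
    return sorted(r,key=lambda t:-t[0])
E
python3 - <<'E'
from h import *
t,ct=shot("top");s,cs=shot("scene")
for nm,im,rois in(("top",t,dict(wide=(415,215,445,260),red=(207,225,236,253),nar=(220,262,243,300),handle=(300,235,355,265))),("scene",s,dict(wide=(188,208,226,252),red=(438,284,478,322),nar=(445,235,470,278),handle=(300,228,362,260)))):
    h=cv2.cvtColor(im,cv2.COLOR_RGB2HSV)
    for k,(x0,y0,x1,y1) in rois.items():
        cx,cy=(x0+x1)//2,(y0+y1)//2
        print(nm,k,h[cy,cx-9:cx+10:3].tolist())
up=lambda im,r,n:cv2.resize(im[r[1]:r[3],r[0]:r[2]],None,fx=n,fy=n,interpolation=cv2.INTER_CUBIC)
a=up(t,(180,170,450,330),3)[:480,:800]
b=cv2.resize(up(s,(180,200,520,370),2),(800,400))
cv2.imwrite("pics/c1.png",up(t,(185,170,450,330),3)[:,:,::-1])
E
```

```text
top wide [[15, 160, 105], [27, 145, 167], [11, 152, 92], [11, 155, 94], [11, 157, 94], [26, 147, 168], [13, 160, 166]]
top red [[2, 179, 165], [22, 150, 167], [31, 139, 169], [31, 140, 171], [31, 140, 169], [16, 163, 166], [2, 188, 152]]
top nar [[13, 161, 152], [13, 160, 145], [106, 33, 188], [106, 150, 119], [108, 36, 183], [14, 79, 68], [12, 163, 133]]
top handle [[13, 160, 151], [12, 163, 152], [12, 162, 153], [13, 161, 152], [13, 162, 153], [13, 162, 154], [13, 163, 153]]
scene wide [[19, 135, 176], [12, 145, 137], [12, 148, 134], [12, 147, 132], [21, 133, 178], [21, 132, 185], [16, 148, 124]]
scene red [[2, 179, 194], [17, 144, 188], [22, 127, 197], [23, 127, 197], [22, 128, 197], [22, 128, 197], [2, 181, 193]]
scene nar [[12, 126, 117], [27, 24, 199], [97, 22, 150], [108, 100, 128], [30, 22, 199], [13, 120, 179], [13, 142, 179]]
scene handle [[12, 150, 131], [13, 142, 181], [13, 140, 191], [13, 140, 190], [14, 141, 185], [13, 140, 184], [14, 144, 181]]
```

View pics/c1.png

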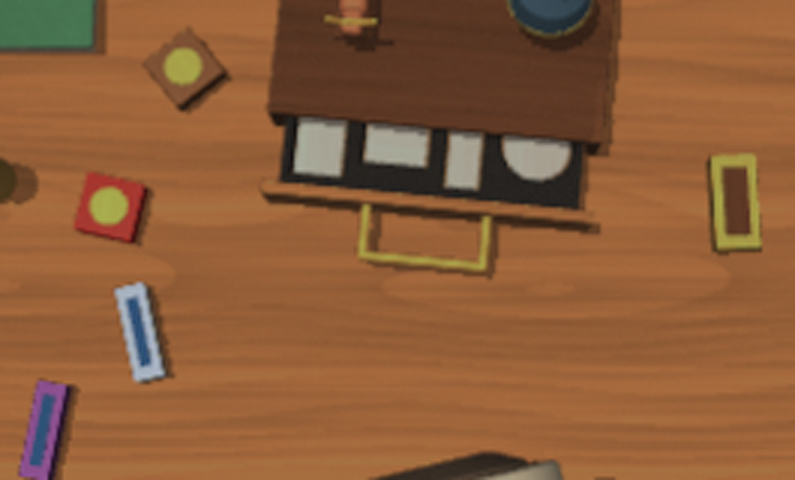

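The crop (3x top view) confirms the choices: red case (110,207), silver case (140,330) with the purple one at (45,430), brass wide (735,203). The nests from left to right are wide (320,148), square (395,145), narrow (463,160) and round (537,150). Next I measure.

```bash
cat > m0.py <<'E'
from h import *
t,ct=shot("top");s,cs=shot("scene")
f=lambda im,lo,hi,roi:blobs(im,lo,hi,15,roi)[0]
R=dict(wide=((8,90,70),(14,200,140),(425,222,437,252),(8,90,70),(15,200,145),(194,214,220,246)),
 red=((18,100,120),(40,200,255),(207,225,236,253),(16,90,120),(40,200,255),(443,286,475,315)),
 nar=((95,80,60),(120,255,200),(220,262,243,300),(95,50,60),(120,255,200),(445,235,470,278)))
for k,(a,b,r,a2,b2,r2) in R.items():
    B=f(t,a,b,r);C=f(s,a2,b2,r2)
    print(k,"tri",tri(ct,B[1],cs,C[1]).round(4),B[1],C[1])
# outlines on z=.03 (top view)
for k,a,b,r in(("wide",(20,100,120),(40,255,255),(415,215,445,260)),("red",(0,120,90),(8,255,255),(207,225,236,253)),("nar",(90,8,150),(120,255,255),(220,262,243,300))):
    B=f(t,a,b,r);P=plane(ct,B[2][:,0],.03)
    q=cv2.minAreaRect(P[:,:2].astype(np.float32)*1000);print(k,"rect",np.round(q[0],1),np.round(q[1],1),round(q[2],1))
# handle bar
m=blobs(t,(22,100,80),(40,255,255),10,(298,232,358,268))
P=plane(ct,np.vstack([x[2][:,0] for x in m]),.045)
q=cv2.minAreaRect(P[:,:2].astype(np.float32)*1000);print("handle",q)
# nest floors at z=.034
for B in blobs(t,(0,0,120),(180,60,255),60,(280,205,385,242)):
    P=plane(ct,B[2][:,0],.034)[:,:2];q=cv2.minAreaRect(P.astype(np.float32)*1000);print("nest",np.round(B[1],1),np.round(q[0],1),np.round(q[1],1),round(q[2],1))
# handle ends/unit corners by hand, both views
print(tri(ct,[[305.5,257],[348.5,260.5],[275,208.5],[387,218.5]],cs,[[357,254],[306,237],[376.5,318],[259,255]]).round(4))
E
python3 m0.py
```

```text
wide tri [[ 0.5813 -0.303   0.0332  0.0017]] (430.33720930232556, 236.58139534883722) (205.6918604651163, 226.66182170542632)
red tri [[0.5732 0.3279 0.0326 0.0011]] (220.72886762360443, 238.32216905901115) (457.940625, 299.409375)
nar tri [[0.4471 0.2938 0.0327 0.0022]] (230.80994152046782, 280.14912280701753) (456.5, 253.0)
wide rect [ 582.3 -302.9] [95.1 44.4] 2.2
red rect [573.  327.2] [60.7 62.2] 77.0
nar rect [447.9 292.6] [92.5 25.8] 14.2
handle ((541.5450439453125, 10.018489837646484), (125.81951904296875, 52.92155456542969), 84.50518035888672)
nest [291.  219.3] [632.7 115.9] [47.4 51.4] 84.5
nest [363.  222.5] [ 622.1 -102.9] [63.4 36.9] 89.8
nest [316.3 218.5] [635.7  39.3] [60.4 34.3] 84.5
nest [338.9 223.5] [620.2 -28.9] [30.2 52.2] 90.0
[[ 0.52    0.0714  0.0173  0.0007]
 [ 0.5113 -0.061   0.0144  0.0059]
 [ 0.6701  0.1681  0.0121  0.0015]
 [ 0.6272 -0.155   0.0466  0.037 ]]
```

move_arm --motion '[[[0.4,0.84,0,-0.3,0],[0.4,0.84,0,-0.3,0],[0.4,0.84,0,-0.3,0],[0.4,0.84,0,-0.3,0],[0.4,0.84,0,-0.3,0],[0.4,0.84,0,-0.3,0],[0.4,0.84,0,-0.3,0],[0.4,0.84,0,-0.3,0],[0.4,0.84,0,-0.3,0],[0.4,0.84,0,-0.3,0],[0.4,0.84,0,-0.3,0],[0.4,0.84,0,-0.3,0]]]'

```text
clock: 1.3
tool_pos: [0.4118, -0.1106, 0.2395]
ee_rot: [0.999, -0.046, 0.001, -0.001]
force: [-0.9, -0.7, -0.1]
opening: -0.0002
grasp_force: 0.0
```

```bash
python3 - <<'E'
import plant
print([n for n in dir(plant) if n[0]!='_'])
try: print(plant.tip_extent)
except Exception as e: print(e)
E
```

```text
['IKError', 'camera_info', 'get_state', 'sign_off', 'snapshot', 'tip_extent']
0.008
```

move_arm --motion '[[[0.268,0.24,0,0,0],[0.268,0.24,0,0,0],[0.268,0.24,0,0,0],[0.268,0.24,0,0,0],[0.268,0.24,0,0,0],[0.268,0.24,0,0,0]]]'

```text
clock: 1.8
tool_pos: [0.546, 0.007, 0.2384]
ee_rot: [0.999, -0.047, -0.001, -0.0]
force: [1.1, 0.2, -0.1]
opening: 0.0
grasp_force: 0.0
```

```bash
python3 - <<'E'
from h import *
print(tip_extent,get_state()["tool_pos"])
w,cw=shot("wrist","w1")
for z in(.045,.068): print(plane(cw,[[308,237],[308,350]],z).round(3))
E
```

```text
0.008 [0.5460183  0.00697004 0.23835359]
[[0.522 0.009 0.045]
 [0.418 0.019 0.045]]
[[0.529 0.008 0.068]
 [0.432 0.017 0.068]]
```

View pics/w1.png

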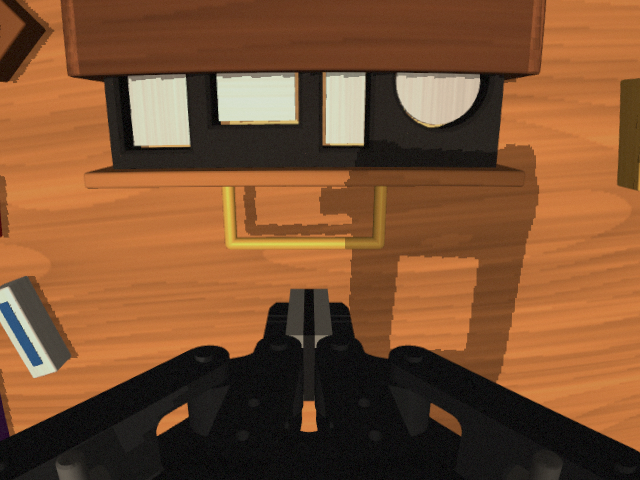

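The wrist view shows the drawer square on: bar at row 243 (columns 227–384), drawer front at rows 170–187, and the four nests behind it. I check the gap position.

```bash
python3 - <<'E'
from h import *
w,cw=shot("wrist")
a=plane(cw,[[227,243.5],[384,243.5]],.05); b=plane(cw,[[86,172],[523,171]],.068)
print(a.round(4),b.round(4)); 
for q in(a,b):
    d=q[0]-q[1]; print(np.linalg.norm(d), np.degrees(np.arctan2(-d[0],d[1])), q.mean(0))
E
```

```text
[[ 0.5232  0.0731  0.05  ]
 [ 0.5114 -0.0532  0.05  ]] [[ 0.5933  0.167   0.068 ]
 [ 0.5636 -0.157   0.068 ]]
0.12686323632492041 -5.335657454487672 [0.51732411 0.00992315 0.05      ]
0.325337778291571 -5.237987127780762 [0.5784653  0.00500867 0.068     ]
```

move_arm --motion '[[[-0.003,0,-0.1,0,0],[-0.003,0,-0.18,0,0],[-0.003,0,-0.26,0,0],[-0.003,0,-0.32,0,0],[-0.003,0,-0.37,0,0],[-0.003,0,-0.394,0,0],[-0.003,0,-0.394,0,0],[-0.013,0.001,-0.394,0,0],[-0.023,0.002,-0.394,0,0]]]'

```text
clock: 2.65
tool_pos: [0.5335, 0.0055, 0.0442]
ee_rot: [0.999, -0.048, 0.001, 0.0]
force: [0.2, 0.1, 0.0]
opening: 0.0
grasp_force: 0.0
```

move_arm --motion '[[[-0.01,0.001,0,0,0],[-0.02,0.002,0,0,0],[-0.035,0.0033,0,0,0],[-0.05,0.0047,0,0,0],[-0.065,0.006,0,0,0],[-0.08,0.0075,0,0,0],[-0.095,0.009,0,0,0],[-0.11,0.01,0,0,0],[-0.12,0.011,0,0,0],[-0.13,0.012,0,0,0],[-0.13,0.012,0,0,0]]]'

```text
clock: 3.57
tool_pos: [0.4667, 0.0121, 0.042]
ee_rot: [0.999, -0.048, -0.001, -0.0]
force: [-0.5, -0.3, -0.1]
opening: 0.0002
grasp_force: 0.0
```

move_arm --motion '[[[-0.006,0.0006,0,0,0],[-0.012,0.0012,0,0,0],[-0.018,0.0017,0,0,0],[-0.018,0.0017,0,0,0]]]'

```text
clock: 3.9
tool_pos: [0.4583, 0.0129, 0.0421]
ee_rot: [0.999, -0.048, -0.0, -0.0]
force: [0.3, 0.3, 0.4]
opening: 0.0
grasp_force: 0.0
```

```bash
python3 - <<'E'
from h import *
w,cw=shot("top","t2")
m=blobs(w,(22,100,80),(40,255,255),10,(298,232,358,310))
P=plane(cw,np.vstack([x[2][:,0] for x in m]),.045)
print(cv2.minAreaRect(P[:,:2].astype(np.float32)*1000))
E
```

```text
Traceback (most recent call last):
ValueError: need at least one array to concatenate
```

move_arm --motion '[[[-0.006,0.0006,0,0,0],[-0.012,0.0012,0,0,0],[-0.018,0.0017,0,0,0]]]'

```text
clock: 4.2
tool_pos: [0.451, 0.0135, 0.0426]
ee_rot: [0.999, -0.048, 0.002, 0.0]
force: [33.3, -1.7, -20.6]
opening: -0.0001
grasp_force: 16.8
```

move_arm --motion '[[[0.02,-0.002,0,0,0],[0.03,-0.003,0,0,0],[0.03,-0.003,0.08,0,0],[0.03,-0.003,0.16,0,0],[0.03,-0.003,0.24,0,1],[0.03,-0.003,0.32,0,1],[0.03,-0.003,0.4,0,1],[0.03,-0.003,0.4,0,1],[0.03,-0.003,0.4,0,1]]]'

```text
clock: 4.95
tool_pos: [0.4656, 0.0121, 0.2442]
ee_rot: [0.999, -0.048, 0.001, 0.0]
force: [-0.0, 0.1, -1.1]
opening: 0.0605
grasp_force: 0.0
```

```bash
python3 - <<'E'
from h import *
import pickle
pickle.dump([shot("wrist","w2"),get_state()["tool_pos"]],open("w2.pkl","wb"))
E
```

move_arm --motion '[[[0.08,-0.008,0,0,1],[0.13,-0.013,0,0,1],[0.13,-0.013,0,0,1],[0.13,-0.013,0,0,1]]]'

```text
clock: 5.33
tool_pos: [0.53, 0.0056, 0.2399]
ee_rot: [0.999, -0.048, -0.002, -0.0]
force: [-0.5, -0.1, -0.5]
opening: 0.0854
grasp_force: 0.0
```

```bash
cat > nests.py <<'E'
from h import *
def nests(im,cam,zf=.034):
    out=[]
    for B in blobs(im,(0,0,120),(180,70,255),800,(60,0,600,300)):
        P=plane(cam,B[2][:,0],zf)[:,:2]*1000
        q=cv2.minAreaRect(P.astype(np.float32)); out.append((np.round(B[1],1),np.round(q[0],1),np.round(q[1],1),round(q[2],1)))
    return sorted(out,key=lambda t:t[0][0])
E
python3 - <<'E'
from nests import *
import pickle
a=pickle.load(open("w2.pkl","rb"))[0]; b=shot("wrist","w3")
A=nests(*a);B=nests(*b)
print(*A,*B,sep="\n")
if len(A)==len(B): print(tri(a[1],[x[0] for x in A],b[1],[x[0] for x in B]).round(4))
E
```

```text
(array([156.6,  84.1]), array([573.6, 122.4]), array([46.5, 96.4]), 84.9)
(array([253.3,  82.9]), array([566.6,  45.3]), array([60.4, 60.5]), 84.9)
(array([341.4,  80.2]), array([560.8, -23.7]), array([30.4, 95.5]), 84.9)
(array([432.1,  82.8]), array([554.3, -95.4]), array([65.9, 64.9]), 86.0)
(array([160.5, 164.1]), array([573.4, 122.3]), array([46.5, 95.9]), 84.9)
(array([254.5, 164. ]), array([566.4,  45.4]), array([60.5, 60.3]), 84.9)
(array([340.1, 161.5]), array([560.2, -24. ]), array([29.9, 95.9]), 84.9)
(array([428.5, 163.2]), array([554.3, -95.5]), array([64.9, 64.8]), 84.8)
[[ 5.751e-01  1.222e-01  3.300e-02  0.000e+00]
 [ 5.673e-01  4.510e-02  3.380e-02  1.000e-04]
 [ 5.626e-01 -2.390e-02  3.350e-02  0.000e+00]
 [ 5.547e-01 -9.560e-02  3.280e-02  1.000e-04]]
```

View pics/w3.png

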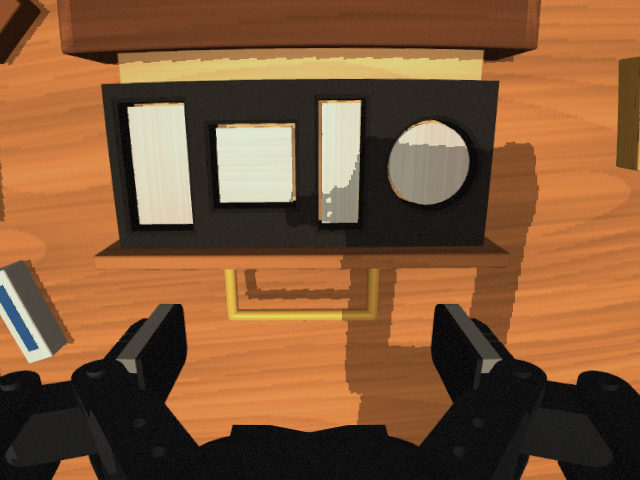

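The wrist view shows the drawer fully out with all four nest floors empty. The plates measure 46×96, 60×60, 30×96 and 65 round, about 33.5 mm high, which matches the text. The fully out nests lie at:
- **Wide:** (0.5735, 0.1223)
- **Square:** (0.5665, 0.0453)
- **Narrow:** (0.5605, -0.0238)
- **Yaw:** -5.1°

Next I go over the silver case.

move_arm --motion '[[[-0.165,0.574,0,0.217,1],[-0.165,0.574,0,0.217,1],[-0.165,0.574,0,0.217,1],[-0.165,0.574,0,0.217,1],[-0.165,0.574,0,0.217,1],[-0.165,0.574,0,0.217,1],[-0.165,0.574,0,0.217,1],[-0.165,0.574,0,0.217,1],[-0.165,0.574,0,0.217,1],[-0.165,0.574,0,0.217,1]]]'

```text
clock: 6.22
tool_pos: [0.4467, 0.2923, 0.2419]
ee_rot: [0.992, 0.123, -0.0, 0.0]
force: [0.0, 0.2, -0.3]
opening: 0.0856
grasp_force: 0.0
```

```bash
cat > c.py <<'E'
from h import *
import sys
HS=dict(nar=((90,5,110),(120,255,255)),wide=((20,90,90),(40,255,255)),red=((0,120,70),(8,255,255)))
L=dict(nar=((95,90,50),(120,255,255)),wide=((5,60,40),(15,255,150)),red=((18,80,90),(40,255,255)))
def case(k,save=None):
    s=get_state(); im,cam=shot("wrist",save)
    yaw=np.degrees(np.arctan2(*Ro.from_quat(s["ee_rot"]).as_matrix()[[1,0],0]))
    print("tool",s["tool_pos"].round(4) if hasattr(s["tool_pos"],"round") else s["tool_pos"],"yaw",yaw.round(2))
    r=[]
    for B in blobs(im,*HS[k],400,(190,0,430,420)):
        P=plane(cam,cv2.convexHull(B[2])[:,0],.03)[:,:2]*1000
        q=cv2.minAreaRect(P.astype(np.float32)); print(k,np.round(B[1],1),np.round(q[0],1),np.round(q[1],1),round(q[2],1))
    for B in blobs(im,*L[k],200,(190,0,430,420))[:2]:
        P=plane(cam,cv2.convexHull(B[2])[:,0],.03)[:,:2]*1000
        q=cv2.minAreaRect(P.astype(np.float32)); print("label",np.round(B[1],1),np.round(q[0],1),np.round(q[1],1),round(q[2],1)); r.append(B[1])
    return cam,r
if __name__=="__main__": case(*sys.argv[1:])
E
python3 c.py nar w4
```

```text
tool [0.4467 0.2923 0.2419] yaw 14.08
nar [306.5 177.4] [464.  297.9] [57.8 26.3] 13.5
label [305.8 200.1] [447.3 293.7] [69.3 11.6] 13.8
```

View pics/w4.png

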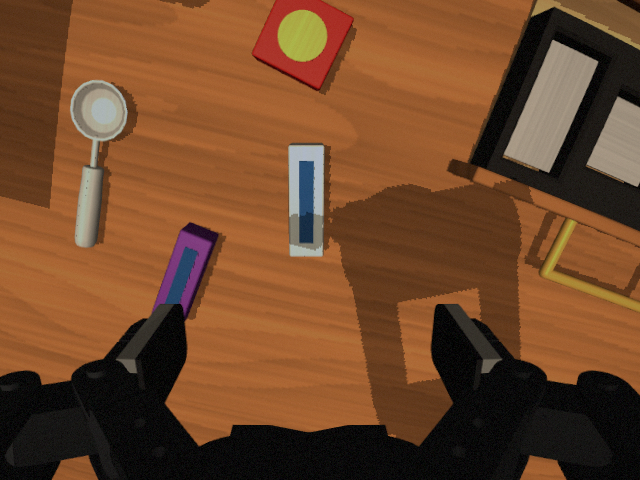

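Silver case at centre (306,200), with its blue label centred under the fingers. The purple one at (185,265) is clear of them. I grasp it.

move_arm --motion '[[[0.001,0.003,-0.08,0,0.7],[0.001,0.003,-0.16,0,0.7],[0.001,0.003,-0.24,0,0.7],[0.001,0.003,-0.32,0,0.7],[0.001,0.003,-0.38,0,0.7],[0.001,0.003,-0.42,0,0.7],[0.001,0.003,-0.446,0,0.7],[0.001,0.003,-0.446,0,0.7],[0.001,0.003,-0.446,0,0],[0.001,0.003,-0.446,0,0],[0.001,0.003,-0.446,0,0],[0.001,0.003,-0.446,0,0]]]' --grip_force 50

```text
clock: 7.27
tool_pos: [0.4489, 0.2941, 0.0209]
ee_rot: [0.993, 0.122, 0.001, -0.0]
force: [-0.0, -2.2, 7.0]
opening: 0.0292
grasp_force: 50.6
```

move_arm --motion '[[[0,0,0,0,0],[0,0,0,0,0],[0,0,0,0,0],[0,0,0.03,0,0],[0,0,0.1,0,0],[0,0,0.18,0,0],[0,0,0.26,0,0],[0,0,0.26,0,0]]]'

```text
clock: 7.93
tool_pos: [0.4504, 0.2953, 0.1579]
ee_rot: [0.993, 0.122, 0.005, -0.002]
force: [1.7, 0.3, -1.2]
opening: 0.0291
grasp_force: 50.1
```

move_arm --motion '[[[0.222,-0.638,0.04,-0.212,0],[0.222,-0.638,0.04,-0.212,0],[0.222,-0.638,0.04,-0.212,0],[0.222,-0.638,0.04,-0.212,0],[0.222,-0.638,0.04,-0.212,0],[0.222,-0.638,0.04,-0.212,0],[0.222,-0.638,0.04,-0.212,0],[0.222,-0.638,0.04,-0.212,0],[0.222,-0.638,0.04,-0.212,0],[0.222,-0.638,0.04,-0.212,0],[0.222,-0.638,0.04,-0.212,0],[0.222,-0.638,0.04,-0.212,0]]]'

```text
clock: 8.93
tool_pos: [0.5586, -0.0239, 0.1694]
ee_rot: [0.999, -0.044, 0.0, -0.0]
force: [0.6, 0.7, -2.4]
opening: 0.029
grasp_force: 50.3
```

```bash
python3 - <<'E'
from h import *
s=get_state();print(s["tool_pos"],Ro.from_quat(s["ee_rot"]).as_matrix()[:,0],s["opening"])
im,cam=shot("wrist","w5")
z=s["tool_pos"][2]
for B in blobs(im,(95,90,50),(120,255,255),150,(190,0,430,420)):
    P=plane(cam,cv2.convexHull(B[2])[:,0],z+.011)[:,:2]*1000
    q=cv2.minAreaRect(P.astype(np.float32)); print("label",np.round(B[1],1),q)
E
```

```text
[ 0.55863759 -0.02394969  0.16943521] [ 9.96140688e-01 -8.77707776e-02  1.42329847e-04] 0.028987662525958302
label [308.6 326.1] ((558.9414672851562, -25.188499450683594), (11.796777725219727, 67.23039245605469), 85.11450958251953)
```

View pics/w5.png

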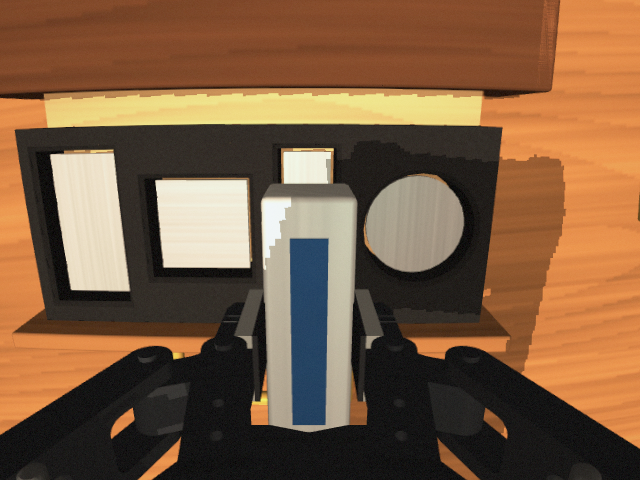

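The case hangs straight in the hand over its nest, with the label centred at (308,326). It needs about +2.5 mm x and +1 mm y. I lower it.

move_arm --motion '[[[0.005,0.002,-0.05,0,0],[0.005,0.002,-0.11,0,0],[0.005,0.002,-0.16,0,0],[0.005,0.002,-0.18,0,0],[0.005,0.002,-0.19,0,0],[0.005,0.002,-0.2,0,0],[0.005,0.002,-0.205,0,0],[0.005,0.002,-0.21,0,0]]]'

```text
clock: 9.65
tool_pos: [0.5621, -0.0238, 0.0653]
ee_rot: [0.999, -0.044, 0.001, 0.0]
force: [-0.3, -0.7, -0.3]
opening: 0.0292
grasp_force: 50.3
```

move_arm --motion '[[[0,0,-0.004,0,0],[0,0,-0.008,0,0],[0,0,-0.012,0,0],[0,0,-0.014,0,0],[0,0,-0.014,0,0]]]'

```text
clock: 10.07
tool_pos: [0.5614, -0.0239, 0.0572]
ee_rot: [0.999, -0.044, -0.0, -0.0]
force: [0.3, -0.2, -2.7]
opening: 0.0287
grasp_force: 50.3
```

move_arm --motion '[[[0,0,0,0,0.6],[0,0,0,0,0.6],[0,0,0,0,0.6],[0,0,0,0,0.6],[0,0,0.05,0,0.6],[0,0,0.12,0,0.2],[0,0,0.16,0,0],[0,0,0.16,0,0],[0,0,0.16,0,0],[0,0,0.16,0,0]]]'

```text
clock: 10.9
tool_pos: [0.5611, -0.0238, 0.1365]
ee_rot: [0.999, -0.044, -0.0, -0.0]
force: [-0.1, -0.5, 0.3]
opening: 0.0006
grasp_force: 0.0
```

```bash
cat > lab.py <<'E'
from c import *
k,z,sv=sys.argv[1],float(sys.argv[2]),sys.argv[3]
s=get_state();print(s["tool_pos"],s["opening"])
im,cam=shot("wrist",sv)
for B in blobs(im,*L[k],150,(190,0,430,420)):
    P=plane(cam,cv2.convexHull(B[2])[:,0],z)[:,:2]*1000
    q=cv2.minAreaRect(P.astype(np.float32)); print("label",np.round(B[1],1),np.round(q[0],1),np.round(q[1],1),round(q[2],1))
E
python3 lab.py nar .064 w6
```

```text
[ 0.56112828 -0.02380029  0.13651205] 0.0005902740753087381
label [308.6 239.6] [569.1 -25.5] [11.8 51.3] 85.4
```

View pics/w6.png

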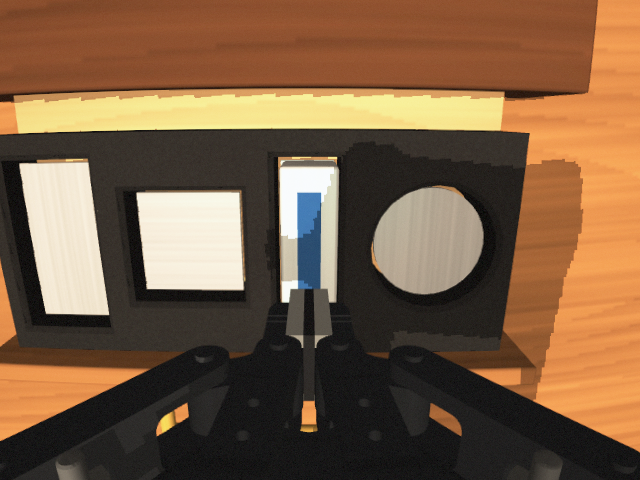

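The silver case sits in its nest, (310,230) in the picture. I press it with closed fingers.

move_arm --motion '[[[-0.001,0,-0.06,0,0],[-0.001,0,-0.11,0,0],[-0.001,0,-0.124,0,0],[-0.001,0,-0.13,0,0],[-0.001,0,-0.136,0,0],[-0.001,0,-0.142,0,0],[-0.001,0,-0.148,0,0],[-0.001,0,-0.154,0,0],[-0.001,0,-0.158,0,0]]]'

```text
clock: 11.7
tool_pos: [0.5615, -0.0239, 0.0587]
ee_rot: [0.999, -0.044, 0.001, -0.0]
force: [1.0, 1.3, 4.7]
opening: -0.0002
grasp_force: 2.3
```

move_arm --motion '[[[0,0,-0.003,0,0],[0,0,-0.005,0,0]]]'

```text
clock: 11.87
tool_pos: [0.5614, -0.0239, 0.056]
ee_rot: [0.999, -0.044, 0.001, -0.0]
force: [2.1, 1.3, 7.5]
opening: -0.0001
grasp_force: 4.1
```

move_arm --motion '[[[0,0,-0.002,0,0],[0,0,-0.004,0,0],[0,0,-0.006,0,0]]]'

```text
clock: 12.12
tool_pos: [0.5629, -0.0241, 0.0556]
ee_rot: [0.999, -0.044, 0.003, 0.0]
force: [-2.6, 1.9, 45.7]
opening: -0.0002
grasp_force: 22.3
```

move_arm --motion '[[[0,0,0.08,0,0],[0,0,0.16,0,0.85],[0.024,0.08,0.24,-0.09,0.85],[0.024,0.16,0.32,-0.09,0.85],[0.024,0.702,0.38,-0.09,0.85],[0.024,0.702,0.38,-0.09,0.85],[0.024,0.702,0.38,-0.09,0.85],[0.024,0.702,0.38,-0.09,0.85],[0.024,0.702,0.38,-0.09,0.85],[0.024,0.702,0.38,-0.09,0.85],[0.024,0.702,0.38,-0.09,0.85],[0.024,0.702,0.38,-0.09,0.85]]]'

```text
clock: 13.12
tool_pos: [0.5721, 0.3327, 0.2432]
ee_rot: [0.994, -0.113, 0.0, -0.001]
force: [-0.5, -1.7, -0.1]
opening: 0.0725
grasp_force: 0.0
```

```bash
python3 c.py red w7
```

```text
tool [0.5721 0.3327 0.2432] yaw -12.96
red [312.7 198.6] [575.1 328.1] [60.  62.4] 77.1
label [312.6 200.9] [573.6 328.6] [37.2 37.4] 59.8
label [361.2  10.6] [709.2 259.3] [37.6 18.3] 77.8
```

View pics/w7.png

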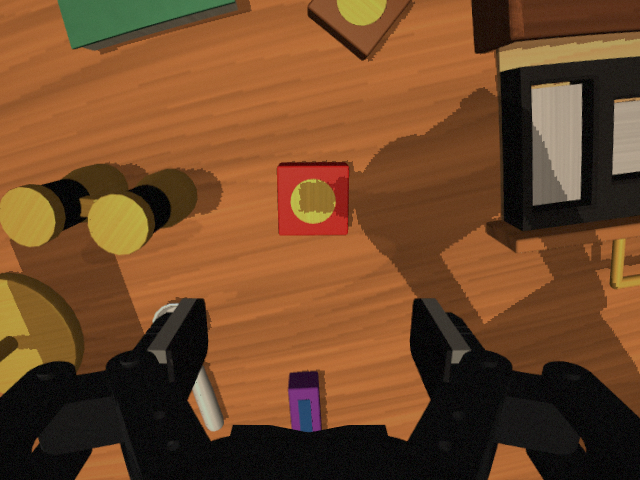

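Red case centred at (313,201), with the binoculars clear at the left. I grasp it.

move_arm --motion '[[[0.003,-0.008,-0.08,0,0.95],[0.003,-0.008,-0.16,0,0.95],[0.003,-0.008,-0.24,0,0.95],[0.003,-0.008,-0.32,0,0.95],[0.003,-0.008,-0.38,0,0.95],[0.003,-0.008,-0.42,0,0.95],[0.003,-0.008,-0.454,0,0.95],[0.003,-0.008,-0.454,0,0.95],[0.003,-0.008,-0.454,0,0],[0.003,-0.008,-0.454,0,0],[0.003,-0.008,-0.454,0,0],[0.003,-0.008,-0.454,0,0]]]'

```text
clock: 14.17
tool_pos: [0.5753, 0.3232, 0.0176]
ee_rot: [0.993, -0.115, 0.001, -0.001]
force: [-0.0, -0.9, 7.8]
opening: 0.0587
grasp_force: 56.0
```

move_arm --motion '[[[0,0,0,0,0],[0,0,0,0,0],[0,0,0.03,0,0],[0,0,0.1,0,0],[0,0,0.18,0,0],[0,0,0.26,0,0],[0,0,0.3,0,0],[0,0,0.3,0,0]]]'

```text
clock: 14.83
tool_pos: [0.5761, 0.3237, 0.1724]
ee_rot: [0.993, -0.115, 0.004, -0.002]
force: [-0.0, 1.0, -3.0]
opening: 0.0587
grasp_force: 55.6
```

move_arm --motion '[[[-0.018,-0.556,0,0.088,0],[-0.018,-0.556,0,0.088,0],[-0.018,-0.556,0,0.088,0],[-0.018,-0.556,0,0.088,0],[-0.018,-0.556,0,0.088,0],[-0.018,-0.556,0,0.088,0],[-0.018,-0.556,0,0.088,0],[-0.018,-0.556,0,0.088,0],[-0.018,-0.556,0,0.088,0],[-0.018,-0.556,0,0.088,0],[-0.018,-0.556,0,0.088,0]]]'

```text
clock: 15.75
tool_pos: [0.5653, 0.0459, 0.1655]
ee_rot: [0.999, -0.045, -0.0, -0.0]
force: [-0.2, 0.1, -2.2]
opening: 0.0586
grasp_force: 55.8
```

```bash
python3 lab.py red .181 w8; python3 - <<'E'
from h import *
s=get_state();print(s["tool_pos"]);im,cam=shot("wrist")
for B in blobs(im,(0,120,70),(8,255,255),400,(150,0,480,460)):
    for z in (.181,):
        P=plane(cam,cv2.convexHull(B[2])[:,0],z)[:,:2]*1000
        q=cv2.minAreaRect(P.astype(np.float32)); print(B[1],q)
for B in blobs(im,(0,0,120),(180,60,255),800,(0,0,640,300)):
    P=plane(cam,B[2][:,0],.034)[:,:2]*1000;q=cv2.minAreaRect(P.astype(np.float32));print(np.round(B[1]),q)
E
```

```text
[0.56532358 0.04593589 0.16545452] 0.05863970601901261
label [308.5 344.6] [564.3  44.9] [36.6 36.4] 84.9
label [309.5 107.4] [638.2  38. ] [66.7  7.4] 84.8
[0.56536099 0.04610788 0.16552798]
(308.52585089056936, 326.1504631790786) ((568.7192993164062, 44.700775146484375), (58.1275634765625, 65.58592224121094), 84.90355682373047)
[190. 215.] ((575.6319580078125, 121.77459716796875), (46.86302185058594, 96.6889419555664), 84.89591979980469)
[520. 222.] ((555.9385375976562, -96.89639282226562), (62.9949836730957, 65.22786712646484), 65.79464721679688)
[422. 219.] ((559.2263793945312, -28.52627944946289), (31.07513999938965, 99.93978881835938), 85.13935852050781)
[309. 206.] ((579.817138671875, 43.89373779296875), (59.886531829833984, 38.35955047607422), 84.88150024414062)
```

View pics/w8.png

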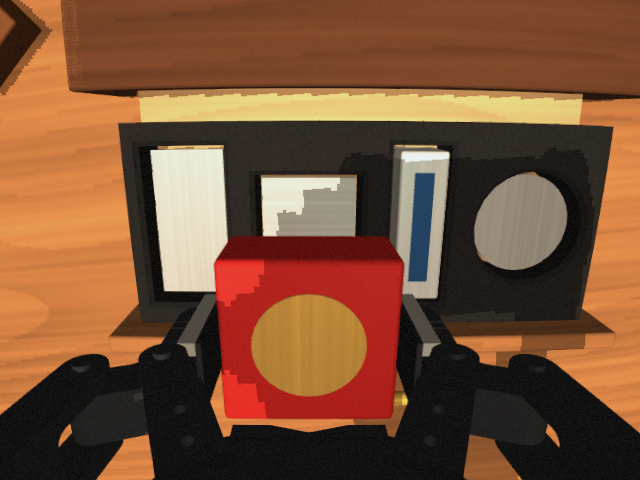

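The red case is square over its nest with the disc at (308,345); it needs +3.5 mm x. The silver case looks flush. I lower the red one.

move_arm --motion '[[[0.007,0,-0.06,0,0],[0.007,0,-0.13,0,0],[0.007,0,-0.18,0,0],[0.007,0,-0.195,0,0],[0.007,0,-0.202,0,0],[0.007,0,-0.208,0,0],[0.007,0,-0.212,0,0]]]'

```text
clock: 16.43
tool_pos: [0.5706, 0.0457, 0.0622]
ee_rot: [0.999, -0.045, 0.002, -0.0]
force: [2.1, 1.4, 17.0]
opening: 0.0592
grasp_force: 58.7
```

move_arm --motion '[[[0,0,-0.004,0,0],[0,0,-0.008,0,0],[0,0,-0.01,0,0]]]'

```text
clock: 16.68
tool_pos: [0.5712, 0.0456, 0.058]
ee_rot: [0.999, -0.045, 0.003, -0.0]
force: [2.4, -1.1, 16.4]
opening: 0.059
grasp_force: 59.7
```

```bash
python3 lab.py red .0715 w9; python3 - <<'E'
from h import *
s=get_state();print(s["tool_pos"],s["force"]);im,cam=shot("wrist")
for B in blobs(im,(0,0,120),(180,60,255),800,(0,0,640,300)):
    P=plane(cam,B[2][:,0],.034)[:,:2]*1000;q=cv2.minAreaRect(P.astype(np.float32));print(np.round(B[1]),q)
E
```

```text
[0.57121434 0.04561867 0.05796693] 0.058971543134072026
label [309.8 117.2] [641.5  37.9] [68.7 12.5] 84.8
label [308.7 348.7] [567.2  44.8] [41.7 37.9] 1.1
[0.57106829 0.04562396 0.05780169] [ 2.67511356  0.22802907 14.44345711]
[117. 243.] ((598.9473266601562, 120.16902923583984), (45.79606246948242, 47.34785842895508), 84.82367706298828)
[498. 239.] ((583.8720092773438, -33.61875534057617), (31.954275131225586, 44.434410095214844), 84.84383392333984)
[615. 274.] ((571.072998046875, -86.40631103515625), (30.794153213500977, 29.903120040893555), 83.54239654541016)
[308. 241.] ((594.058837890625, 42.45557403564453), (60.349205017089844, 6.612759590148926), 84.85157012939453)
```

View pics/w9.png

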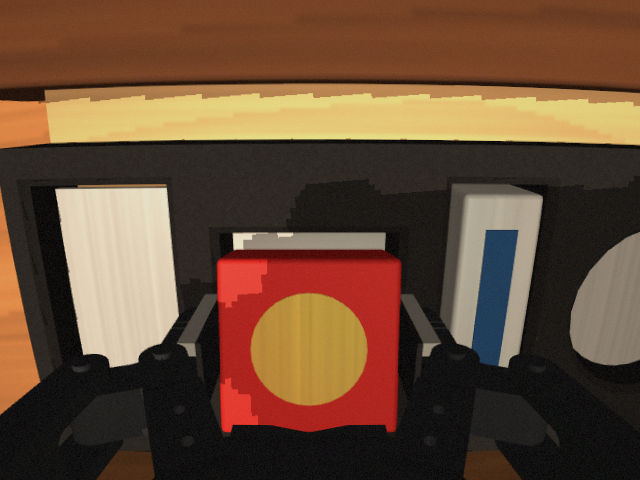

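```bash
python3 - <<'E'
from h import *
im,cam=shot("wrist")
c=im[200:440,309]; 
print([(200+i,c[i].tolist()) for i in range(20,66,2)]); print([(200+i,c[i].tolist()) for i in range(215,240,2)])
for n,r,z in(("rim",228,.048),("plate",232.5,.034),("bot",250,.0435),("bot",250,.041),("top",259,.0735),("top",259,.071),("near top",428,.0735),("near top",428,.071)): print(n,z,plane(cam,[309,r],z).round(4))
E
```

```text
[(220, [26, 25, 19]), (222, [18, 15, 14]), (224, [29, 25, 19]), (226, [34, 32, 27]), (228, [21, 16, 18]), (230, [25, 17, 22]), (232, [55, 51, 44]), (234, [149, 140, 122]), (236, [149, 139, 122]), (238, [154, 144, 127]), (240, [153, 141, 124]), (242, [154, 143, 124]), (244, [156, 145, 127]), (246, [157, 145, 128]), (248, [155, 145, 128]), (250, [80, 16, 14]), (252, [83, 22, 19]), (254, [80, 9, 13]), (256, [80, 14, 9]), (258, [91, 15, 13]), (260, [132, 22, 16]), (262, [154, 35, 28]), (264, [172, 33, 28])]
[(415, [173, 34, 27]), (417, [173, 36, 29]), (419, [172, 30, 26]), (421, [172, 34, 24]), (423, [173, 33, 26]), (425, [174, 37, 31]), (427, [172, 35, 29]), (429, [171, 35, 28]), (431, [152, 31, 20]), (433, [9, 8, 13]), (435, [12, 13, 11]), (437, [15, 16, 15]), (439, [14, 7, 15])]
rim 0.048 [[0.6029 0.0415 0.048 ]]
plate 0.034 [[0.5975 0.042  0.034 ]]
bot 0.0435 [[0.5933 0.0424 0.0435]]
bot 0.041 [[0.5925 0.0424 0.041 ]]
top 0.0735 [[0.5998 0.0418 0.0735]]
top 0.071 [[0.599  0.0418 0.071 ]]
near top 0.0735 [[0.5379 0.0473 0.0735]]
near top 0.071 [[0.5358 0.0475 0.071 ]]
```

The near bottom edge of the red case rests on the front rim and the far side has dipped in. I lift a little, shift +3.5 mm in x and lower again.

move_arm --motion '[[[0,0,0.012,0,0],[0,0,0.02,0,0],[0.007,0,0.02,0,0],[0.007,0,0.02,0,0],[0.007,0,0.01,0,0],[0.007,0,0.002,0,0],[0.007,0,0,0,0],[0.007,0,-0.004,0,0]]]'

```text
clock: 17.5
tool_pos: [0.5723, 0.0452, 0.0526]
ee_rot: [0.999, -0.046, -0.0, -0.0]
force: [-4.0, -0.3, 2.4]
opening: 0.0588
grasp_force: 58.3
```

```bash
python3 - <<'E'
from h import *
print(get_state()["tool_pos"],get_state()["force"])
im,cam=shot("wrist","w10"); h=im[:,309].astype(int)
print([(r,h[r].tolist()) for r in range(215,285,3)])
E
```

```text
[0.57233575 0.04517712 0.05255537] [-4.04528105 -0.28725849  2.38992118]
[(215, [29, 25, 25]), (218, [30, 28, 24]), (221, [27, 21, 17]), (224, [29, 30, 25]), (227, [35, 30, 28]), (230, [29, 27, 23]), (233, [32, 23, 18]), (236, [21, 21, 16]), (239, [17, 13, 15]), (242, [157, 145, 126]), (245, [158, 146, 129]), (248, [141, 123, 108]), (251, [81, 13, 2]), (254, [81, 11, 5]), (257, [83, 8, 2]), (260, [124, 20, 13]), (263, [161, 28, 26]), (266, [183, 39, 32]), (269, [186, 42, 37]), (272, [184, 39, 31]), (275, [185, 42, 33]), (278, [184, 41, 34]), (281, [184, 40, 31]), (284, [188, 44, 35])]
```

move_arm --motion '[[[0,0,0,0,0.8],[0,0,0,0,0.9],[0,0,0,0,0.9],[0,0,0,0,0.9],[0,0,0.05,0,0.9],[0,0,0.11,0,0.5],[0,0,0.18,0,0],[0,0,0.18,0,0],[0,0,0.18,0,0],[0,0,0.18,0,0]]]'

```text
clock: 18.38
tool_pos: [0.5723, 0.0451, 0.1424]
ee_rot: [0.999, -0.046, -0.0, -0.0]
force: [-0.1, -0.7, 0.1]
opening: 0.0162
grasp_force: 0.0
```

```bash
python3 lab.py red .064 w11; python3 nests.py; python3 - <<'E'
from nests import *
im,cam=shot("wrist")
for B in blobs(im,(0,120,70),(8,255,255),400,(150,0,480,460)):
    q=cv2.minAreaRect(plane(cam,cv2.convexHull(B[2])[:,0],.064)[:,:2].astype(np.float32)*1000); print(B[1],q)
print(*nests(im,cam),sep="\n")
E
```

```text
[0.57229835 0.04512643 0.142395  ] 0.01624332698279654
label [310.  119.7] [642.   37.3] [119.7  15.5] 84.8
label [308.6 264.7] [565.4  44.7] [36.7 37. ] 56.3
(308.57150476190475, 240.85841269841268) ((570.2802124023438, 44.314476013183594), (58.80826187133789, 60.481746673583984), 84.95769500732422)
(array([180.9, 231.8]), array([580.6, 121.3]), array([46.9, 84.1]), 84.9)
(array([430.2, 227. ]), array([566. , -29.4]), array([31.5, 82.3]), 84.9)
(array([536.4, 243.9]), array([554.4, -97.3]), array([62.5, 65.8]), 66.8)
```

View pics/w11.png

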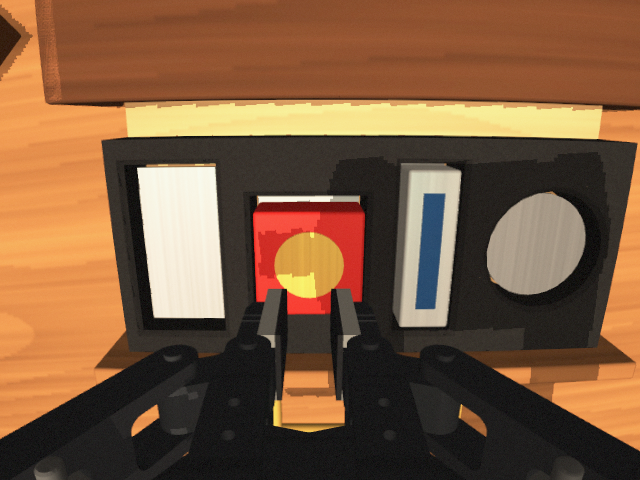

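Red sits in its nest, disc at (309,265), looking level. I press it.

move_arm --motion '[[[-0.01,0,-0.04,0,0],[-0.01,0,-0.08,0,0],[-0.01,0,-0.12,0,0],[-0.01,0,-0.132,0,0],[-0.01,0,-0.138,0,0],[-0.01,0,-0.144,0,0],[-0.01,0,-0.15,0,0]]]'

```text
clock: 19.07
tool_pos: [0.5679, 0.0451, 0.0683]
ee_rot: [0.999, -0.046, 0.0, -0.0]
force: [-0.4, -0.3, 6.6]
opening: -0.0003
grasp_force: 3.6
```

move_arm --motion '[[[0,0,-0.006,0,0],[0,0,-0.012,0,0],[0,0,-0.018,0,0]]]'

```text
clock: 19.32
tool_pos: [0.5679, 0.0451, 0.0592]
ee_rot: [0.999, -0.046, 0.001, -0.0]
force: [0.7, -0.6, 4.4]
opening: 0.0001
grasp_force: 1.9
```

move_arm --motion '[[[0,0,-0.004,0,0],[0,0,-0.008,0,0],[0,0,-0.012,0,0]]]'

```text
clock: 19.57
tool_pos: [0.5694, 0.045, 0.0555]
ee_rot: [0.999, -0.046, 0.003, 0.0]
force: [-4.4, -0.2, 53.3]
opening: -0.0001
grasp_force: 26.8
```

move_arm --motion '[[[0,0,0.08,0,0],[0,0,0.16,0,0.85],[0.027,-0.08,0.24,0.081,0.85],[0.027,-0.16,0.32,0.081,0.85],[0.027,-0.696,0.376,0.081,0.85],[0.027,-0.696,0.376,0.081,0.85],[0.027,-0.696,0.376,0.081,0.85],[0.027,-0.696,0.376,0.081,0.85],[0.027,-0.696,0.376,0.081,0.85],[0.027,-0.696,0.376,0.081,0.85],[0.027,-0.696,0.376,0.081,0.85],[0.027,-0.696,0.376,0.081,0.85]]]'

```text
clock: 20.57
tool_pos: [0.5801, -0.3092, 0.2409]
ee_rot: [1.0, 0.016, -0.0, 0.001]
force: [0.1, 1.0, 0.2]
opening: 0.0726
grasp_force: 0.0
```

```bash
python3 c.py wide w12; python3 c.py wide
```

```text
tool [ 0.5801 -0.3092  0.2409] yaw 1.78
wide [295.9 190. ] [ 582. -303.] [94. 44.] 2.3
label [336.2 301.5] [ 503.8 -307.5] [283.6 227.9] 2.6
label [300.2 200.7] [ 581.3 -303.1] [69.2 25.3] 2.1
tool [ 0.5803 -0.3067  0.2403] yaw 1.81
wide [299.1 190.4] [ 581.5 -302.9] [93.8 43.7] 2.3
label [337.  302.1] [ 504.2 -304.7] [283.2 227.6] 2.6
label [303.3 201.2] [ 581.7 -303.1] [69.1 24.9] 2.2
```

The wide case is at (0.5815, -0.303), yaw 2.2°, outline 94×44, the same as the first measurement. I grasp it.

move_arm --motion '[[[0.002,0,-0.08,0.004,0.8],[0.002,0,-0.16,0.004,0.8],[0.002,0,-0.24,0.004,0.8],[0.002,0,-0.32,0.004,0.8],[0.002,0,-0.38,0.004,0.8],[0.002,0,-0.42,0.004,0.8],[0.002,0,-0.446,0.004,0.8],[0.002,0,-0.446,0.004,0.8],[0.002,0,-0.446,0.004,0],[0.002,0,-0.446,0.004,0],[0.002,0,-0.446,0.004,0],[0.002,0,-0.446,0.004,0]]]' --grip_force 70

```text
clock: 21.67
tool_pos: [0.5829, -0.3032, 0.02]
ee_rot: [1.0, 0.021, 0.001, 0.001]
force: [0.4, 1.8, 7.4]
opening: 0.0442
grasp_force: 73.4
```

move_arm --motion '[[[0,0,0,0,0],[0,0,0,0,0],[0,0,0.03,0,0],[0,0,0.1,0,0],[0,0,0.18,0,0],[0,0,0.26,0,0],[0,0,0.3,0,0],[0,0,0.3,0,0]]]'

```text
clock: 22.33
tool_pos: [0.5835, -0.3039, 0.1748]
ee_rot: [1.0, 0.021, 0.004, 0.003]
force: [0.0, -0.2, -1.9]
opening: 0.0442
grasp_force: 72.5
```

move_arm --motion '[[[-0.015,0.85,0,-0.082,0],[-0.015,0.85,0,-0.082,0],[-0.015,0.85,0,-0.082,0],[-0.015,0.85,0,-0.082,0],[-0.015,0.85,0,-0.082,0],[-0.015,0.85,0,-0.082,0],[-0.015,0.85,0,-0.082,0],[-0.015,0.85,0,-0.082,0],[-0.015,0.85,0,-0.082,0],[-0.015,0.85,0,-0.082,0],[-0.015,0.85,0,-0.082,0],[-0.015,0.85,0,-0.082,0]]]'

```text
clock: 23.33
tool_pos: [0.5739, 0.1252, 0.1676]
ee_rot: [0.999, -0.042, -0.0, -0.0]
force: [0.7, -0.2, -3.1]
opening: 0.0444
grasp_force: 72.7
```

move_arm --motion '[[[0,0,0,0,0],[0,0,0,0,0]]]'

```text
clock: 23.5
tool_pos: [0.5744, 0.1213, 0.1677]
ee_rot: [0.999, -0.044, -0.0, 0.0]
force: [-0.0, -0.9, -2.4]
opening: 0.0443
grasp_force: 72.7
```

```bash
python3 - <<'E'
from h import *
s=get_state();print(s["tool_pos"],s["opening"],s["force"],Ro.from_quat(s["ee_rot"]).as_matrix()[:,0])
im,cam=shot("wrist","w13"); hs=cv2.cvtColor(im,cv2.COLOR_RGB2HSV)
h=im[:,309].astype(int)
print([(r,h[r].tolist()) for r in range(120,460,6)])
for B in blobs(im,(0,0,120),(180,60,255),400,(0,0,640,300)):
    P=plane(cam,B[2][:,0],.034)[:,:2]*1000;q=cv2.minAreaRect(P.astype(np.float32));print(np.round(B[1]),q)
E
```

```text
[0.57444858 0.12134245 0.16765449] 0.0443463652953211 [-0.01087641 -0.91687163 -2.44493086] [ 9.96174216e-01 -8.73895360e-02 -2.44888083e-05]
[(120, [226, 190, 114]), (126, [44, 41, 38]), (132, [42, 41, 31]), (138, [42, 38, 33]), (144, [39, 35, 30]), (150, [226, 192, 115]), (156, [225, 223, 197]), (162, [226, 223, 198]), (168, [225, 223, 197]), (174, [226, 224, 200]), (180, [226, 222, 198]), (186, [88, 65, 30]), (192, [88, 64, 25]), (198, [200, 147, 59]), (204, [227, 219, 89]), (210, [177, 131, 54]), (216, [177, 132, 54]), (222, [179, 135, 58]), (228, [177, 133, 55]), (234, [179, 133, 55]), (240, [78, 44, 25]), (246, [78, 44, 25]), (252, [80, 44, 28]), (258, [77, 44, 25]), (264, [75, 42, 20]), (270, [77, 41, 24]), (276, [79, 47, 32]), (282, [79, 46, 25]), (288, [79, 47, 26]), (294, [78, 45, 26]), (300, [78, 45, 27]), (306, [76, 42, 23]), (312, [75, 43, 21]), (318, [76, 41, 23]), (324, [77, 45, 27]), (330, [78, 44, 27]), (336, [77, 44, 25]), (342, [78, 43, 25]), (348, [73, 41, 22]), (354, [76, 41, 25]), (360, [77, 44, 25]), (366, [76, 43, 26]), (372, [77, 45, 26]), (378, [75, 40, 22]), (384, [79, 45, 27]), (390, [77, 44, 29]), (396, [76, 41, 27]), (402, [78, 45, 28]), (408, [79, 47, 29]), (414, [78, 43, 24]), (420, [74, 40, 19]), (426, [133, 93, 39]), (432, [48, 36, 22]), (438, [12, 16, 16]), (444, [14, 13, 12]), (450, [21, 19, 14]), (456, [22, 20, 20])]
[534. 227.] ((558.423583984375, -32.43159103393555), (30.572927474975586, 100.1068115234375), 84.9186782836914)
[614. 229.] ((555.18212890625, -89.42239379882812), (65.4306869506836, 44.03980255126953), 7.590880393981934)
[307. 167.] ((614.1281127929688, 118.10826873779297), (45.996150970458984, 19.10978889465332), 85.02930450439453)
```

View pics/w13.png

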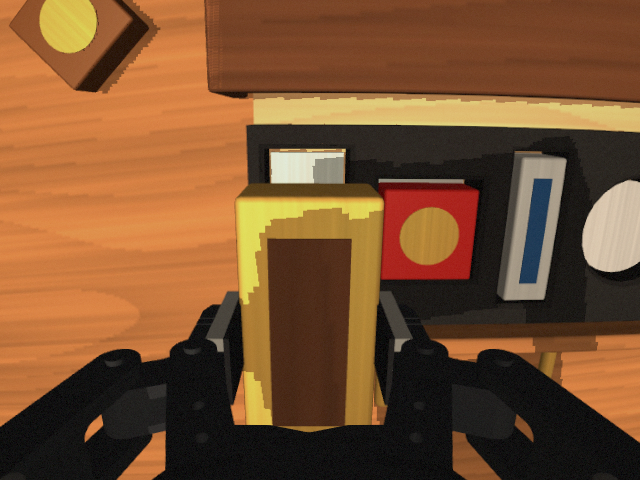

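```bash
python3 - <<'E'
from h import *
im,cam=shot("wrist"); print(get_state()["tool_pos"])
h=im[:,309].astype(int); print([(r,h[r].tolist()) for r in [181,182,183,184,185,195,196,197,198,199,200,236,237,238,239,240,422,424,426,428]])
for n,r,z in(("bot",184,.1476),("top",197,.1776),("lab far",238,.1776),("lab near",425,.1776)):print(n,plane(cam,[309,r],z).round(4))
print(plane(cam,[[267,300],[351,300]],.1776).round(4),plane(cam,[[237,200],[384,200]],.1776).round(4))
E
```

```text
[0.57456772 0.120949   0.16773185]
[(181, [226, 224, 198]), (182, [214, 208, 180]), (183, [143, 127, 95]), (184, [87, 62, 28]), (185, [89, 63, 30]), (195, [95, 66, 28]), (196, [118, 85, 37]), (197, [166, 119, 52]), (198, [201, 143, 58]), (199, [222, 165, 72]), (200, [225, 175, 72]), (236, [180, 135, 56]), (237, [177, 133, 54]), (238, [151, 113, 48]), (239, [69, 40, 24]), (240, [81, 47, 29]), (422, [77, 45, 24]), (424, [79, 45, 29]), (426, [135, 94, 43]), (428, [162, 118, 49])]
bot [[0.6206 0.1158 0.1476]]
top [[0.6212 0.1157 0.1776]]
lab far [[0.6083 0.1168 0.1776]]
lab near [[0.5377 0.123  0.1776]]
[[0.5886 0.1323 0.1776]
 [0.5862 0.105  0.1776]] [[0.6222 0.1376 0.1776]
 [0.6183 0.093  0.1776]]
```

The case hangs level over its nest: far top edge at row 197, plate edge at row 150. It needs +3.5 mm x and +1.2 mm y. The red and silver cases at (429,235) and (535,230) are down. I lower the wide one.

move_arm --motion '[[[0.007,0.0024,-0.06,0,0],[0.007,0.0024,-0.12,0,0],[0.007,0.0024,-0.17,0,0],[0.007,0.0024,-0.185,0,0],[0.007,0.0024,-0.195,0,0],[0.007,0.0024,-0.202,0,0],[0.007,0.0024,-0.207,0,0]]]'

```text
clock: 24.18
tool_pos: [0.5787, 0.1231, 0.0654]
ee_rot: [0.999, -0.044, 0.001, -0.0]
force: [-0.4, 0.4, -2.6]
opening: 0.0442
grasp_force: 72.6
```

move_arm --motion '[[[0,0,-0.003,0,0],[0,0,-0.005,0,0]]]'

```text
clock: 24.35
tool_pos: [0.5785, 0.1233, 0.0627]
ee_rot: [0.999, -0.044, 0.001, -0.0]
force: [0.3, 0.1, -3.1]
opening: 0.0443
grasp_force: 72.6
```

No contact, so the case is in the nest mouth. I lower it further and release.

move_arm --motion '[[[0,0,-0.005,0,0],[0,0,-0.009,0,0],[0,0,-0.011,0,0],[0,0,-0.011,0,0]]]'

```text
clock: 24.68
tool_pos: [0.5778, 0.1234, 0.0561]
ee_rot: [0.999, -0.043, -0.0, -0.0]
force: [-0.6, -0.5, -2.2]
opening: 0.0444
grasp_force: 72.6
```

move_arm --motion '[[[0,0,0,0,0.7],[0,0,0,0,0.7],[0,0,0,0,0.7],[0,0,0,0,0.7],[0,0,0.05,0,0.7],[0,0,0.12,0,0.3],[0,0,0.18,0,0],[0,0,0.18,0,0],[0,0,0.18,0,0],[0,0,0.18,0,0]]]'

```text
clock: 25.52
tool_pos: [0.5777, 0.1233, 0.1457]
ee_rot: [0.999, -0.044, -0.0, -0.0]
force: [0.2, -0.5, -0.5]
opening: 0.0003
grasp_force: 0.0
```

```bash
python3 - <<'E'
from c import *
im,cam=shot("wrist","w14"); print(get_state()["tool_pos"])
for B in blobs(im,(10,100,70),(40,255,255),1500,(200,130,420,420))[:3]:
    q=cv2.minAreaRect(plane(cam,cv2.convexHull(B[2])[:,0],.064)[:,:2].astype(np.float32)*1000); print(B[1],q)
print([(r,im[r,309].tolist()) for r in range(130,310,6)])
print([(r,im[230,r].tolist()) for r in range(230,400,6)])
E
```

```text
[0.57749161 0.12328903 0.14517818]
(308.4352455267821, 225.75271537186302) ((579.2456665039062, 122.29439544677734), (45.680747985839844, 99.5150146484375), 84.79686737060547)
(224.54154163540886, 243.03211740435108) ((581.2803344726562, 168.2317657470703), (31.323266983032227, 130.6897430419922), 82.96350860595703)
[(130, [75, 65, 40]), (136, [47, 40, 35]), (142, [51, 45, 38]), (148, [49, 43, 36]), (154, [42, 41, 36]), (160, [98, 70, 31]), (166, [239, 201, 85]), (172, [239, 237, 102]), (178, [239, 238, 105]), (184, [240, 238, 105]), (190, [144, 84, 50]), (196, [139, 78, 45]), (202, [142, 82, 49]), (208, [139, 79, 45]), (214, [139, 80, 46]), (220, [139, 79, 46]), (226, [142, 81, 48]), (232, [92, 52, 30]), (238, [86, 47, 26]), (244, [89, 49, 30]), (250, [87, 49, 26]), (256, [90, 54, 30]), (262, [89, 52, 30]), (268, [92, 54, 35]), (274, [94, 55, 31]), (280, [141, 79, 47]), (286, [137, 74, 37]), (292, [112, 67, 41]), (298, [109, 62, 38]), (304, [107, 63, 36])]
[(230, [239, 161, 86]), (236, [238, 158, 85]), (242, [237, 155, 82]), (248, [122, 81, 51]), (254, [49, 43, 38]), (260, [46, 37, 33]), (266, [107, 76, 33]), (272, [240, 237, 104]), (278, [240, 234, 101]), (284, [205, 170, 76]), (290, [136, 78, 45]), (296, [137, 79, 47]), (302, [136, 77, 46]), (308, [137, 76, 42]), (314, [89, 52, 31]), (320, [89, 53, 33]), (326, [91, 50, 25]), (332, [95, 55, 33]), (338, [198, 152, 64]), (344, [198, 154, 64]), (350, [162, 117, 49]), (356, [26, 18, 18]), (362, [29, 22, 23]), (368, [29, 24, 22]), (374, [30, 25, 23]), (380, [35, 31, 31]), (386, [50, 17, 14]), (392, [88, 7, 4]), (398, [194, 45, 35])]
```

move_arm --motion '[[[-0.003,-0.001,-0.06,0,0],[-0.003,-0.001,-0.12,0,0],[-0.003,-0.001,-0.138,0,0],[-0.003,-0.001,-0.144,0,0],[-0.003,-0.001,-0.15,0,0],[-0.003,-0.001,-0.156,0,0],[-0.003,-0.001,-0.162,0,0],[-0.003,-0.001,-0.168,0,0],[-0.003,-0.001,-0.174,0,0]]]'

```text
clock: 26.32
tool_pos: [0.577, 0.1229, 0.0599]
ee_rot: [0.999, -0.043, 0.001, -0.0]
force: [0.5, -1.8, 3.5]
opening: 0.0003
grasp_force: 2.2
```

move_arm --motion '[[[0,0,-0.004,0,0],[0,0,-0.008,0,0],[0,0,-0.012,0,0]]]'

```text
clock: 26.57
tool_pos: [0.5781, 0.1228, 0.0556]
ee_rot: [0.999, -0.043, 0.002, -0.0]
force: [-3.1, -3.6, 47.4]
opening: 0.0001
grasp_force: 23.5
```

move_arm --motion '[[[0,0,0.08,0,0],[0,0,0.16,0,0],[0,0,0.24,0,0],[-0.094,-0.234,0.38,0,0],[-0.094,-0.234,0.38,0,0],[-0.094,-0.234,0.38,0,0],[-0.094,-0.234,0.38,0,0],[-0.094,-0.234,0.38,0,0]]]'

```text
clock: 27.23
tool_pos: [0.5291, 0.0031, 0.2459]
ee_rot: [0.999, -0.045, 0.002, 0.0]
force: [0.5, 0.7, -0.4]
opening: -0.0001
grasp_force: 0.0
```

```bash
cat > fl.py <<'E'
from c import *
import pickle
def labs():
    im,cam=shot("wrist"); out=[]
    R=dict(nar=((95,90,40),(120,255,255)),red=((15,80,60),(40,255,255)),wide=((5,60,40),(14,255,170)))
    roi=dict(wide=(100,40,220,260),red=(220,50,300,260),nar=(310,40,380,260))
    m=[]
    for k in("wide","red","nar"):
        B=blobs(im,*R[k],150,roi[k]); m.append(B[0][1]); q=cv2.minAreaRect(plane(cam,B[0][2][:,0],.048)[:,:2].astype(np.float32)*1000); print(k,np.round(B[0][1],1),np.round(q[0],1),np.round(q[1],1),round(q[2],1))
    return cam,m,im
E
python3 - <<'E'
from fl import *
print(get_state()["tool_pos"]); r=labs(); cv2.imwrite("pics/w15.png",r[2][:,:,::-1]); pickle.dump(r,open("a.pkl","wb"))
E
```

```text
[0.5291459  0.00305482 0.24585854]
wide [152.  161.1] [577.7 123. ] [25.8 69.3] 84.8
red [259.2  63.3] [643.1  29.1] [59.8 18.1] 84.4
nar [338.8 160.8] [564.1 -25. ] [11.9 69. ] 84.7
```

move_arm --motion '[[[-0.06,0.006,0,0,0],[-0.12,0.012,0,0,0],[-0.12,0.012,0,0,0],[-0.12,0.012,0,0,0],[-0.12,0.012,0,0,0]]]'

```text
clock: 27.7
tool_pos: [0.4699, 0.0124, 0.2429]
ee_rot: [0.999, -0.043, -0.0, -0.0]
force: [0.0, 0.1, 0.4]
opening: 0.0001
grasp_force: 0.0
```

```bash
python3 - <<'E'
from fl import *
a=pickle.load(open("a.pkl","rb")); print(get_state()["tool_pos"]); b=labs()
print(tri(a[0],a[1],b[0],b[1]).round(4))
w,cw=b[2],b[0]
m=blobs(w,(20,110,90),(40,255,255),30,(200,160,420,330)); print([(x[0],np.round(x[1],1),cv2.boundingRect(x[2])) for x in m])
for x in m[:2]: print(cv2.minAreaRect(plane(cw,x[2][:,0],.05)[:,:2].astype(np.float32)*1000))
cv2.imwrite("pics/w16.png",w[:,:,::-1])
E
```

```text
[0.4698677  0.01240699 0.24286872]
wide [150.   83.3] [576.1 123.2] [25.9 65. ] 85.0
red [253.2  84.8] [567.4  45.1] [37.7 37.7] 84.5
nar [346.5  83.7] [561.4 -24.7] [11.5 64.4] 84.7
[[ 5.7810e-01  1.2700e-01  3.7100e-02  0.0000e+00]
 [ 4.4990e-01 -1.1970e-01  1.4684e+00  1.4000e-02]
 [ 5.6350e-01 -2.6100e-02  3.3000e-02  3.0000e-04]]
[(858.5, array([267.8, 234.9]), (223, 187, 136, 61))]
((445.7228088378906, 36.259735107421875), (117.47238159179688, 45.50924301147461), 60.969757080078125)
```

View pics/w16.png

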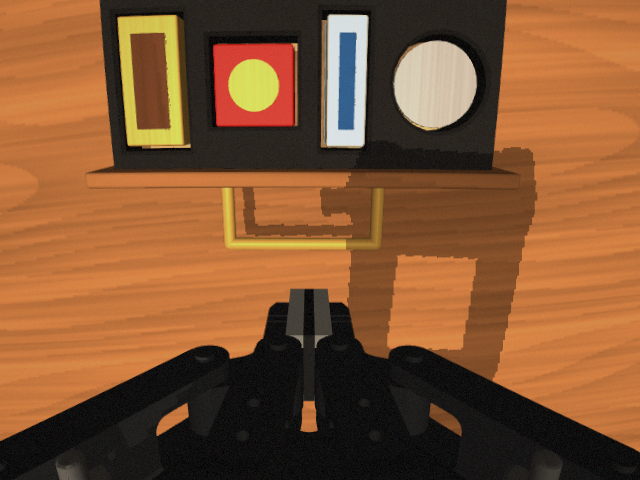

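The view shows the wide (150,80), red (253,85) and silver (346,84) cases in their nests, the round nest empty, and the bar at row 244. I redo the flush check without the clipped region and locate the front.

```bash
python3 - <<'E'
from fl import *
b=shot("wrist");a=pickle.load(open("a.pkl","rb"))
R=dict(wide=((4,60,40),(14,255,170)),red=((18,80,60),(40,255,255)),nar=((95,90,40),(120,255,255)))
ra=dict(wide=(130,100,175,230),red=(225,120,290,215),nar=(325,100,365,225)); rb=dict(wide=(125,20,178,140),red=(220,50,285,120),nar=(330,20,365,140))
for k in R:
    A=blobs(a[2],*R[k],150,ra[k])[0];B=blobs(b[0],*R[k],150,rb[k])[0]
    print(k,np.round(A[1]),np.round(B[1]),tri(a[0],A[1],b[1],B[1]).round(4))
cw=b[1]
print("bar",plane(cw,[[226,244],[381,244]],.05).mean(0),"front top",plane(cw,[[88,173],[519,173]],.068).round(4), get_state()["tool_pos"])
t,ct=shot("top"); print("blue",[(x[0],np.round(x[1])) for x in blobs(t,(95,90,60),(120,255,255),30)])
E
```

```text
wide [152. 161.] [150.  80.] [[0.5788 0.1219 0.0504 0.    ]]
red [250. 166.] [253.  85.] [[5.676e-01 4.480e-02 4.840e-02 1.000e-04]]
nar [339. 161.] [346.  80.] [[ 5.65e-01 -2.51e-02  4.74e-02  1.00e-04]]
bar [0.44106178 0.0181185  0.05      ] front top [[ 0.5161  0.1749  0.068 ]
 [ 0.4882 -0.1493  0.068 ]] [0.47010136 0.01212704 0.24276553]
blue [(125.5, array([365., 162.])), (56.5, array([198., 313.]))]
```

All tops are at about 48–50 mm against a board at 48, so they are flush, and the only blue things are the vase and the purple case's label. I put the closed fingers in the gap and push shut.

move_arm --motion '[[[-0.004,0.006,-0.08,0,0],[-0.004,0.006,-0.16,0,0],[-0.004,0.006,-0.24,0,0],[-0.004,0.006,-0.32,0,0],[-0.004,0.006,-0.38,0,0],[-0.004,0.006,-0.404,0,0],[-0.004,0.006,-0.404,0,0],[0.006,0.005,-0.404,0,0],[0.016,0.004,-0.404,0,0],[0.026,0.003,-0.404,0,0]]]'

```text
clock: 28.68
tool_pos: [0.4836, 0.0133, 0.0424]
ee_rot: [0.999, -0.043, 0.001, -0.0]
force: [-3.8, 1.2, 2.4]
opening: -0.0004
grasp_force: 1.8
```

move_arm --motion '[[[0.02,-0.002,0,0,0],[0.04,-0.004,0,0,0],[0.06,-0.006,0,0,0],[0.08,-0.008,0,0,0],[0.1,-0.009,0,0,0],[0.12,-0.01,0,0,0],[0.14,-0.012,0,0,0],[0.16,-0.014,0,0,0],[0.18,-0.016,0,0,0],[0.2,-0.018,0,0,0],[0.2,-0.018,0,0,0]]]'

```text
clock: 29.6
tool_pos: [0.5845, 0.0041, 0.0412]
ee_rot: [0.999, -0.044, 0.001, -0.0]
force: [1.1, 0.7, -0.4]
opening: -0.0004
grasp_force: 0.0
```

move_arm --motion '[[[0.016,-0.0014,0,0,0],[0.032,-0.0028,0,0,0],[0.048,-0.0042,0,0,0],[0.062,-0.0055,0,0,0],[0.07,-0.0062,0,0,0],[0.076,-0.0067,0,0,0],[0.076,-0.0067,0,0,0]]]'

```text
clock: 30.18
tool_pos: [0.6212, 0.0009, 0.0414]
ee_rot: [0.999, -0.044, 0.0, -0.0]
force: [0.1, 0.6, 0.3]
opening: 0.0
grasp_force: 0.0
```

move_arm --motion '[[[0.006,-0.0005,0,0,0],[0.012,-0.001,0,0,0]]]'

```text
clock: 30.35
tool_pos: [0.6244, 0.0006, 0.0413]
ee_rot: [0.999, -0.043, -0.003, -0.0]
force: [-49.1, 2.1, 30.9]
opening: 0.0003
grasp_force: 24.6
```

move_arm --motion '[[[-0.012,0.001,0,0,0],[-0.025,0.002,0,0,0],[-0.025,0.002,0.08,0,0],[-0.025,0.002,0.16,0,0],[-0.025,0.002,0.24,0,0],[-0.025,0.002,0.32,0,0],[-0.2,0.01,0.42,0,0],[-0.2,0.01,0.42,0,0],[-0.25,0.01,0.42,0,0],[-0.25,0.01,0.42,0,0],[-0.25,0.01,0.42,0,0],[-0.25,0.01,0.42,0,0]]]'

```text
clock: 31.35
tool_pos: [0.5017, 0.0055, 0.2516]
ee_rot: [0.999, -0.044, 0.001, -0.0]
force: [-0.2, 0.7, -0.6]
opening: -0.0002
grasp_force: 0.0
```

```bash
python3 - <<'E'
from h import *
im,cw=shot("wrist","w17");print(get_state()["tool_pos"])
print([(r,im[r,260].tolist()) for r in range(0,200,4)])
m=blobs(im,(20,110,90),(40,255,255),30,(200,0,420,300)); print([(x[0],cv2.boundingRect(x[2])) for x in m])
x,y,w,h=cv2.boundingRect(m[0][2]); print(plane(cw,[[x,y+h-5],[x+w,y+h-5]],.05).mean(0))
E
```

```text
[0.50195417 0.00541254 0.25098887]
[(0, [90, 49, 24]), (4, [93, 50, 27]), (8, [37, 20, 3]), (12, [157, 93, 48]), (16, [166, 100, 53]), (20, [168, 100, 51]), (24, [148, 87, 43]), (28, [50, 29, 14]), (32, [50, 26, 12]), (36, [54, 31, 11]), (40, [48, 28, 15]), (44, [102, 62, 33]), (48, [158, 93, 47]), (52, [152, 92, 47]), (56, [144, 85, 42]), (60, [152, 89, 45]), (64, [158, 92, 46]), (68, [167, 101, 52]), (72, [172, 103, 50]), (76, [171, 103, 53]), (80, [155, 94, 50]), (84, [155, 92, 46]), (88, [157, 93, 45]), (92, [172, 104, 54]), (96, [178, 130, 53]), (100, [185, 188, 77]), (104, [183, 132, 53]), (108, [119, 69, 32]), (112, [175, 103, 51]), (116, [181, 107, 54]), (120, [182, 109, 57]), (124, [172, 104, 52]), (128, [170, 101, 52]), (132, [176, 105, 55]), (136, [174, 101, 53]), (140, [172, 102, 52]), (144, [173, 103, 54]), (148, [166, 98, 50]), (152, [161, 96, 50]), (156, [164, 98, 51]), (160, [163, 99, 49]), (164, [159, 94, 50]), (168, [166, 100, 52]), (172, [168, 99, 50]), (176, [175, 104, 52]), (180, [171, 102, 51]), (184, [175, 105, 55]), (188, [151, 88, 44]), (192, [158, 93, 47]), (196, [163, 98, 48])]
[(1547.5, (214, 32, 166, 72))]
[0.58731541 0.00626726 0.05      ]
```

```bash
python3 - <<'E'
from h import *
im,cw=shot("wrist")
for c in(180,260,330,400):
    print(c,[(r,int(im[r,c].sum())) for r in range(0,30)])
print(plane(cw,[[260,6.5]],.07),plane(cw,[[260,10.5],[260,25]],.068))
E
```

```text
180 [(0, 165), (1, 167), (2, 166), (3, 164), (4, 166), (5, 170), (6, 162), (7, 158), (8, 141), (9, 80), (10, 53), (11, 245), (12, 293), (13, 307), (14, 315), (15, 318), (16, 328), (17, 323), (18, 329), (19, 325), (20, 331), (21, 324), (22, 323), (23, 330), (24, 321), (25, 303), (26, 275), (27, 197), (28, 124), (29, 83)]
260 [(0, 169), (1, 167), (2, 170), (3, 164), (4, 185), (5, 172), (6, 149), (7, 106), (8, 50), (9, 206), (10, 272), (11, 291), (12, 298), (13, 311), (14, 319), (15, 315), (16, 309), (17, 320), (18, 319), (19, 324), (20, 321), (21, 313), (22, 322), (23, 311), (24, 275), (25, 257), (26, 163), (27, 94), (28, 89), (29, 87)]
330 [(0, 168), (1, 173), (2, 171), (3, 172), (4, 168), (5, 158), (6, 129), (7, 94), (8, 39), (9, 236), (10, 254), (11, 286), (12, 289), (13, 303), (14, 298), (15, 299), (16, 308), (17, 303), (18, 311), (19, 318), (20, 316), (21, 310), (22, 317), (23, 314), (24, 274), (25, 231), (26, 165), (27, 77), (28, 97), (29, 84)]
400 [(0, 170), (1, 169), (2, 170), (3, 174), (4, 171), (5, 162), (6, 157), (7, 151), (8, 105), (9, 55), (10, 189), (11, 268), (12, 305), (13, 310), (14, 305), (15, 300), (16, 295), (17, 293), (18, 296), (19, 296), (20, 291), (21, 294), (22, 295), (23, 292), (24, 294), (25, 269), (26, 227), (27, 160), (28, 87), (29, 81)]
[[0.65084075 0.02555485 0.07      ]] [[0.64869373 0.02600886 0.068     ]
 [0.63905725 0.02703533 0.068     ]]
```

Only a 1–2 px shadow line is left between the unit and the drawer front, so it is shut at its stop. The robot is clear, so I hand in.

```bash
python3 -c "
from plant import *
print(sign_off())"
```

```text
the job is handed in; nothing more can be done
None
```

I pulled the drawer out to its stop, pressed the wide, red square and narrow silver cases down flush in their own nests, pushed the drawer shut and handed the job in; there was no round case on the desk, and I got no verdict back.

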